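# Lay out the post-bracket kit on the shed bench

## Task

Make up the bracket kit: lay both L-shaped steel plates flat on the floor of the shallow wooden tray, turned so that they fit together inside its rim, and stand the chrome socket on top of them, midway between their two upright lugs. Stand the cork-topped vial on the bench midway in the gap between the tray and the cactus pot, in line with the middle of the tray, keeping it upright all the way. Leave the pot and the pliers where they are.

Things in the scene. Friction and masses are not known exactly. Their poses are not given: they have to be found in the camera images.
- tray: Shallow plywood tray, fixed: outside 94 (x) by 190 (y), inside 82 by 178, height 12, floor 5 thick (rim 7 above it). Origin: centre of underside; y along its long side, z up. Plates fit with 6 play if both x axes point one way along the tray (either way); along that way and to its left, from the tray centre: small plate's origin at (-49, 11), big one's at (38, -8).
- small_plate: Smaller L-shaped plate, steel 6 thick, 0.27 kg, flat on the bench, with an upright lug to hold it by. Origin: underside, below the lug's middle; z up. From above in its axes: rectangle x -34 to 62, y -8 to 24, plus foot x -34 to -2, y -40 to -8. Lug: 26 along x, 10 thick along y, centred on the origin, top 40 above the underside.
- big_plate: Larger L-shaped plate, steel 6 thick, 0.37 kg, flat on the bench, with an upright lug to hold it by. Origin: underside, below the lug's middle; z up. From above in its axes: rectangle x -83 to 45, y -27 to 5, plus block x -19 to 45, y 5 to 37. Lug: 26 along x, 10 thick along y, centred on the origin, top 40 above the underside.
- socket: Chrome wrench socket, a plain upright cylinder 30 in diameter and 40 tall with a dark hole in its top, 0.12 kg. Origin: centre of its underside; z up. It is wide enough to stand across the joint between the packed plates, whose lugs leave about 60 clear between them along the tray: open the fingers across the tray there.
- vial: Glass vial, upright, 26 in diameter up to 42 height, then narrowing to a cork 19 in diameter whose top is at 64; brass screws inside; 0.06 kg. Origin: centre of its underside; z up. For the fingers its body is a cylinder 26 in diameter up to 52.
- pot: Small green pot, rim 70 in diameter, 50 tall, its cactus reaching to 89. Origin: centre of its underside. Bystander, loose. It stands off one short end of the tray (either end), its centre 235 to 250 from the tray's centre, leaving a gap of 105 to 120 between tray and rim; the pliers lie off the other end.
- pliers: Black-handled pliers lying flat, about 150 long (along x, jaws to +x), 55 wide, 14 high. Origin: near its middle, on the bench. Bystander, loose.
Mind the look-alikes: they are no part of the job. Several things have the shape of the tray; the one meant has the colours described above. What is meant by the socket is not orange, and is the smaller of those in its own colour.

How it is judged:
At the end, for the whole second after the job is handed in: Plates flat on the tray floor inside its rim (3 mm, 0.05 rad); socket upright on them, within 63 mm of each lug and 22 mm of the tray's long centre line; vial upright on the bench, 133-169 mm from tray centre, 72-112 mm from pot centre, 22 mm of that line; all released, at rest (x of big_plate in the frame of tray between -0.041 and 0.041 m and y of big_plate in the frame of tray between -0.089 and 0.089 m and z of big_plate in the frame of tray between 0.002 and 0.008 m and angle between each of big_plate, small_plate's own z axis and vertical below 0.05 rad and x of small_plate in the frame of tray between -0.041 and 0.041 m and y of small_plate in the frame of tray between -0.089 and 0.089 m and z of small_plate in the frame of tray between 0.002 and 0.008 m and x of socket in the frame of tray between -0.022 and 0.022 m and horizontal distance between socket and big_plate below 0.063 m and horizontal distance between socket and small_plate below 0.063 m and z of socket in the frame of tray between 0.008 and 0.0145 m and angle between each of socket, vial's own z axis and vertical below 0.08 rad and horizontal distance between vial and tray between 0.133 and 0.169 m and horizontal distance between vial and pot between 0.072 and 0.112 m and x of vial in the frame of tray between -0.022 and 0.022 m and height (world z) of vial between -0.003 and 0.004 m and linear speed of each of big_plate, small_plate, socket, vial below 0.02 m/s); the robot touches nothing.
It fails at once if the pot is shifted by more than 15 mm (distance of pot from where it was at the start of the episode above 0.015 m).
It fails at once if the pliers is shifted by more than 15 mm (distance of pliers from where it was at the start of the episode above 0.015 m).
It fails at once if the vial is tipped by more than 0.6 rad (angle between vial's own z axis and vertical above 0.6 rad).
It also fails if it takes over 144 s, if anything falls off the work surface, if the arm or the gripper's body presses on something with over 40 N, if the wrist force passes 120 N, or if a joint passes its speed limit or range.

## Robot

A 7-joint arm with a two-finger parallel gripper is mounted at the origin on the work surface. World frame = base frame: x ahead of the robot, y to its left, z up, the work surface at z = 0. Lengths are in m, angles in rad, forces in N, time in s.
With the tool pointing down it reaches from about 0.4 to 0.875 m from the base axis. Payload 19.3 kg.
Tool frame: the origin (TCP) lies midway between the tips of the shut fingers; the grasp point (between the pads) lies 19 mm behind it; x points along the fingers, y is the direction in which the jaws open and shut, and the axes are right-handed (so a half turn about x gives the same grasp; the last joint's range is limited). The gripper opens to 85 mm and grips with 20 to 120 N. Pads are 22 mm wide; open, the fingers measure 114 mm over their backs; the gripper's body (76 mm by 85 mm) begins 54 mm behind the grasp point. The pads swing forward as they close: fully open they stand 13 mm farther back than shut.
Start: joints at [-1.391, 0.521, -0.036, 1.599, 0.021, 1.021, -0.113], TCP at [0.155, 0.606, 0.231] pointing down, gripper open.
Joint ranges: [-2.91, 2.91], [-0.3, 2.13], [-1.5, 1.42], [0.17, 2.43], [-1.26, 4.41], [0.16, 1.93], [-2.52, 2.52]. Speed limits (rad/s): [1.89, 1.89, 2.39, 2.39, 3.01, 3.01, 3.01].

## Interface

Orientations are given as [roll, pitch, yaw] about the fixed x, y, z axes, in that order (R = Rz(yaw) Ry(pitch) Rx(roll)).
In Python, from workcell import bot gives the robot as it stands. The module is installed in compiled form; this text tells all that it offers.
- The arm moves only by the tool servo_tool, never from a script. Its argument "targets" is a list of rows, each an object of numbers: "x", "y", "z": the shift along the tool's x, y, z as a fraction of full scale; "wx", "wy", "wz": the turn, a rotation vector about the tool's x, y, z as a fraction of full scale. A call has 1 to 12 rows; each row is the pose to reach, as a shift and turn from the pose measured when the call began, along the tool's axes at that moment, turning the shorter way round; what a row does not reach only later rows make up. Full scale, the value 1, is 40 cm for a shift and 360 degrees for a turn. A row lasts 1/8 s, in which the tool goes at most 62.5 mm and 10.7 degrees, less where a joint would pass 70% of its speed; a pose out of reach is approached as far as the arm can. A call with a number of a shift or a turn outside -1 to 1 is refused whole. A call with a gripper value outside its range is refused whole. "grip" is the gripper command: -1 is shut, 1 is fully open, values between are in proportion, set as the call begins (left out, the last holds). The fingers move at their own pace and stop on an object; "squeeze" is the grip in N (left out, the last holds). Time passes only in rows, so rows that repeat a pose let the fingers close. It gives the time, the measured TCP pose, the force and the opening at its end, in the units of the state.
- bot.observe(): the state, without advancing time (a new reading comes with each control period).
- bot.grab_frame(name): name is "side" or "top"; returns (picture, depth): 400x640x3 uint8, red, green, blue; 400x640 float32, m along the optical axis (not along the pixel's ray), 0 where there is no reading.
- bot.get_calibration(name): a dict with "intrinsics" (3x3 intrinsics, pixels), "R" (3x3) and "t" (3): a world point X has camera coordinates R X + t. Camera axes: x right, y down, z forward; pixel columns grow to the right and rows downward; lengths in m; the calibration is good to about 2 mm. A picture is of the moment at which its call begins. get_calibration takes no time and is no camera call.
- bot.job_done(): hands the job in, once; it reports no verdict.
Trained networks look in the newest picture that a camera, given by its name, has taken for a name from the list of things; names that differ only in an ending like _2 or _b are one class to them, and where a whole thing is asked for, a point or a joint stands for the part that bears it (a point fixed in the world has none). Each returns a list of dicts, best first, with "confidence" (0 to 1); they miss things now and then, are a little off and sometimes report something else, mostly with a low value. They report only what shows in the picture. A call takes as long as a camera call. They do not tell look-alikes from the thing itself.
- bot.trace(camera, target): "mask" (400x640 bool, what is visible of it) and "pixel" ([column, row] in pixels, amid what is visible of it).
The state is a dict: "clock": time; "qpos": joint angles; "qd": joint speeds; "joint_efforts": joint torques, N m; "position": TCP position; "tool_rot": TCP orientation; "force": force on the tool from outside, world axes, zero at the start; "moment": the same for the moment, N m; "grip_width": finger opening in m.
Only numpy, scipy, OpenCV 4.12 (cv2) and the standard library are available. Lean on these libraries where they do the work, as an engineer would, in place of code of your own. Each camera call takes 0.05 s, during which the arm holds its last target. There are 200 camera calls.

## Working session

There is one attempt and no reset: what is moved stays moved. The work goes in short steps, Python scripts to look and compute and a tool call to move; the robot and the scene stay as the last step left them, time stands still between calls to the robot, and variables do not carry over. Pictures are saved under pics/ and viewed, on a budget of 14 in all, crops included, one or two more only if the job needs it, and the job is handed in when it is done.

Besides the shell and the picture viewer there is one more tool, called in YAML: its name, and indented under it one key for each argument. servo_tool: Moves the arm, as the interface text tells. Shift numbers are shares of 40 cm and turn numbers shares of 360 degrees, none past 1 either way. Its arguments: {"type":"object","properties":{"targets":{"type":"array"},"grip":{"type":"number"},"squeeze":{"type":"number"}},"required":["targets"]}

```bash
mkdir -p pics
cat > h.py <<'E'
import numpy as np, cv2
from workcell import bot
from scipy.spatial.transform import Rotation as Rn
def cal(n):
    c=bot.get_calibration(n); return np.array(c["intrinsics"]),np.array(c["R"]),np.array(c["t"])
def cloud(n,d):
    K,R,t=cal(n); v,u=np.mgrid[0:400,0:640]
    P=np.stack([(u-K[0,2])/K[0,0]*d,(v-K[1,2])/K[1,1]*d,d],-1)
    W=(P-t)@R; W[d==0]=np.nan; return W
def save(n,im,box=None,s=1.25):
    if box: im=im[box[1]:box[3],box[0]:box[2]]
    cv2.imwrite('pics/'+n+'.png',cv2.resize(im[:,:,::-1],None,fx=s,fy=s,interpolation=cv2.INTER_CUBIC))
def grab(n):
    im,d=bot.grab_frame(n); return im,d,cloud(n,d)
E
python3 - <<'E'
from h import *
s=bot.observe(); print({k:np.round(v,3) for k,v in s.items()})
for n in ("top","side"):
    im,d,W=grab(n); save(n+'0',im); np.savez(n+'0',im=im,d=d,W=W)
    K,R,t=cal(n); print(n,np.round(-R.T@t,3),np.round(R[2],2))
    for o in "tray small_plate big_plate socket vial pot pliers".split():
        for r in bot.trace(n,o):
            m=r["mask"]; p=W[m]; p=p[~np.isnan(p[:,0])]
            print(n,o,round(r["confidence"],2),np.round(r["pixel"]),m.sum(),np.round(np.median(p,0),3) if len(p) else None, np.round(np.nanmax(p[:,2]),3) if len(p) else '')
E
```

```text
{'clock': np.float64(0.0), 'qpos': array([-1.391,  0.522, -0.036,  1.6  ,  0.021,  1.021, -0.113]), 'qd': array([-0.001, -0.001, -0.003,  0.   , -0.001, -0.001, -0.001]), 'joint_efforts': array([ 0.0000e+00, -9.2712e+01,  1.9800e+00, -3.6993e+01,  1.8000e-02,
        8.0000e-03,  0.0000e+00]), 'position': array([0.154, 0.605, 0.231]), 'tool_rot': array([-1.515,  1.57 , -1.764]), 'force': array([ 0.212, -0.063, -0.146]), 'moment': array([-0.   ,  0.009,  0.026]), 'grip_width': np.float64(0.085)}
top [ 0.2   -0.023  1.202] [ 0.2   0.01 -0.98]
top tray 0.96 [228. 256.] 2331 [0.273 0.257 0.006] 0.018
top tray 0.94 [440. 286.] 2438 [ 0.207 -0.336  0.006] 0.019
top tray 0.68 [320. 200.] 2130 [0.44  0.002 0.005] 0.02
top small_plate 0.85 [377. 134.] 492 [ 0.631 -0.152  0.006] 0.045
top big_plate 0.57 [267. 124.] 687 [0.665 0.161 0.006] 0.044
top big_plate 0.54 [377. 136.] 456 [ 0.631 -0.15   0.006] 0.045
top socket 0.76 [440. 169.] 285 [ 0.522 -0.329  0.056] 0.062
top socket 0.54 [468. 170.] 152 [ 0.529 -0.41   0.038] 0.046
top socket 0.42 [490. 186.] 150 [ 0.487 -0.468  0.038] 0.046
top vi
[... 241 characters left out ...]
.] 540 [0.661 0.152 0.007] 0.046
side tray 0.67 [309. 350.] 4420 [ 0.207 -0.345  0.006] 0.018
side tray 0.6 [318. 197.] 2219 [ 0.441 -0.006  0.006] 0.017
side small_plate 0.66 [416. 200.] 574 [ 0.632 -0.158  0.007] 0.046
side big_plate 0.65 [359. 131.] 513 [0.664 0.152 0.007] 0.046
side socket 0.83 [458. 296.] 243 [ 0.525 -0.42   0.038] 0.046
side socket 0.59 [431. 267.] 525 [ 0.519 -0.343  0.051] 0.063
side socket 0.58 [460. 329.] 320 [ 0.485 -0.479  0.038] 0.046
side vial 0.7 [352. 269.] 697 [ 0.384 -0.239  0.013] 0.02
side vial 0.51 [278.  91.] 134 [0.549 0.416 0.038] 0.067
side pot 0.61 [289. 127.] 560 [0.476 0.221 0.052] 0.093
side pliers 0.74 [350. 267.] 732 [ 0.385 -0.237  0.012] 0.02
```

View pics/top0.png

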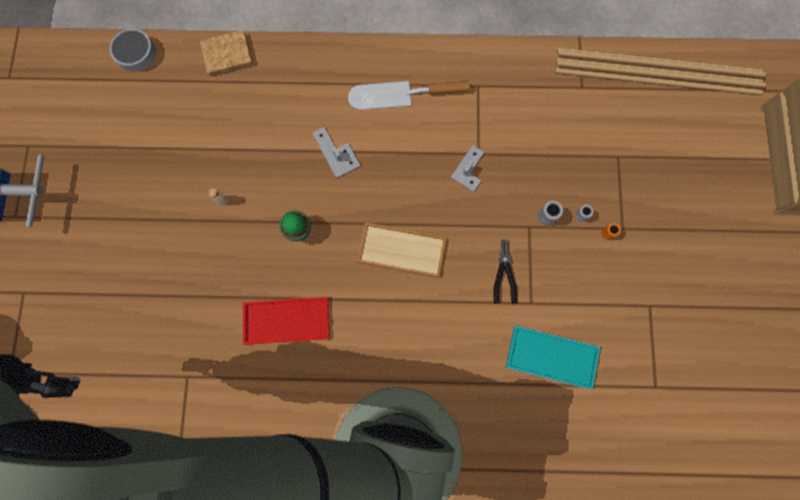

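View pics/side0.png

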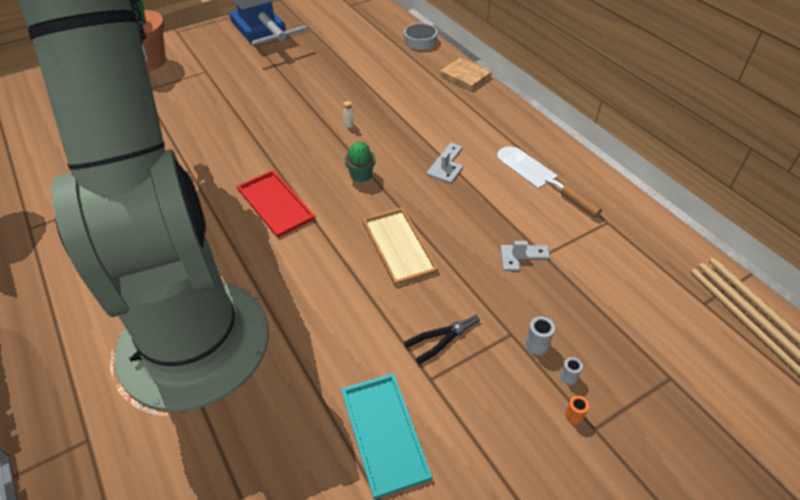

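Top picture (800×500 pixel coordinates):
- **Plywood tray:** (402,250).
- **Pot:** (295,226).
- **Vial:** (215,195).
- **Plates:** big at (336,152), small at (468,167).
- **Pliers:** (505,270).

Candidates:
- **Tray:** plywood (402,250), red (286,320) and teal (553,357). Plywood matches the description.
- **Socket:** large chrome (550,213), small chrome (586,213) and orange (613,231). The small chrome one is meant.

Next I fit the poses from silhouettes and confirm in one enlarged crop.

```bash
cat >> h.py <<'E'
from scipy.optimize import minimize
def box(x0,x1,y0,y1,z0,z1): return np.array([[x,y,z] for x in(x0,x1) for y in(y0,y1) for z in(z0,z1)])*1e-3
def cyl(r,z0,z1):
    a=np.linspace(0,2*np.pi,32,endpoint=False); c=np.c_[r*np.cos(a),r*np.sin(a)]
    return np.vstack([np.c_[c,0*a+z0],np.c_[c,0*a+z1]])*1e-3
LUG=box(-13,13,-5,5,0,40)
M=dict(tray=[box(-47,47,-95,95,0,12)],
 small_plate=[box(-34,62,-8,24,0,6),box(-34,-2,-40,-8,0,6),LUG],
 big_plate=[box(-83,45,-27,5,0,6),box(-19,45,5,37,0,6),LUG],
 socket=[cyl(15,0,40)], vial=[cyl(13,0,42),cyl(9.5,42,64)], pot=[cyl(35,40,50)])
def render(n,parts,p,z=0,S=4,win=None):
    K,R,t=cal(n); x0,y0,x1,y1=win; im=np.zeros(((y1-y0)*S,(x1-x0)*S),np.uint8)
    c,s=np.cos(p[2]),np.sin(p[2]); Q=np.array([[c,-s,0],[s,c,0],[0,0,1]])
    for V in parts:
        X=(V@Q.T+[p[0],p[1],z])@R.T+t; u=X@K.T; u=u[:,:2]/u[:,2:]
        u=(u-[x0,y0]+.5)*S-.5
        cv2.fillConvexPoly(im,np.round(cv2.convexHull((u*16).astype(np.float32))).astype(np.int32),1,shift=4)
    return im.reshape(y1-y0,S,x1-x0,S).mean((1,3))
def fit(obs,name,p0,z=0,yaw=True):
    """obs: list of (camera, bool mask); pose x,y,yaw maximizing IoU"""
    o=[]
    for n,m in obs:
        v,u=np.nonzero(m); w=(max(u.min()-8,0),max(v.min()-8,0),min(u.max()+9,640),min(v.max()+9,400))
        o.append((n,m[w[1]:w[3],w[0]:w[2]].astype(float),w))
    def f(q):
        p=[q[0]/1e3,q[1]/1e3,q[2]/50]; e=0
        for n,m,w in o:
            r=render(n,M[name],p,z,win=w); e+=1-np.minimum(r,m).sum()/np.maximum(r,m).sum()
        return e/len(o)
    q0=np.array([p0[0]*1e3,p0[1]*1e3,p0[2]*50]); st=[3,3,4] if yaw else [3,3,0]
    sim=np.array([q0]+[q0+np.eye(3)[i]*st[i] for i in range(3)])
    for k in range(2):
        r=minimize(f,sim[0] if k==0 else r.x,method='Nelder-Mead',options=dict(initial_simplex=sim+(0 if k==0 else r.x-q0),xatol=.05,fatol=1e-5))
    return np.array([r.x[0]/1e3,r.x[1]/1e3,r.x[2]/50]),1-r.fun
def outline(im,n,name,p,z=0,S=4,col=(255,0,255)):
    """im already enlarged by S whole frame"""
    r=render(n,M[name],p,z,S,win=(0,0,640,400)) if S==1 else None
E
python3 - <<'E'
from h import *
fr={n:np.load(n+'0.npz') for n in("top","side")}
# colour masks: grey steel / plywood by hue-sat
for n in fr:
    im=fr[n]["im"]; bot.grab_frame(n)
    ov=im.copy()
    for o in ("tray","small_plate","big_plate","vial","socket"):
        for i,r in enumerate(bot.trace(n,o)):
            if r["confidence"]<.3: continue
            np.save(f'm_{n}_{o}_{i}',r["mask"])
    hsv=cv2.cvtColor(im,cv2.COLOR_RGB2HSV)
    for u,v in {"top":[(377,134),(267,122),(320,200),(320,165),(300,150)],"side":[(416,205),(359,131),(318,197),(380,170)]}[n]: print(n,u,v,im[v,u],hsv[v,u])
a=fr["top"]["im"][95:245,220:520]; b=fr["side"]["im"][95:345,270:490]
save('crop1',a,None,2.6)
im=cv2.resize(fr["side"]["im"][95:345,270:490],None,fx=2.4,fy=2.4,interpolation=cv2.INTER_CUBIC); cv2.imwrite('pics/crop2.png',im[:,:,::-1])
E
```

```text
top 377 134 [85 84 88] [128  12  88]
top 267 122 [109 108 112] [128   9 112]
top 320 200 [199 174 133] [ 19  85 199]
top 320 165 [143 102  69] [ 13 132 143]
top 300 150 [150 107  71] [ 14 134 150]
side 416 205 [112 117 119] [ 99  15 119]
side 359 131 [121 125 127] [100  12 127]
side 318 197 [243 225 175] [ 22  71 243]
side 380 170 [155 115  81] [ 14 122 155]
```

View pics/crop1.png

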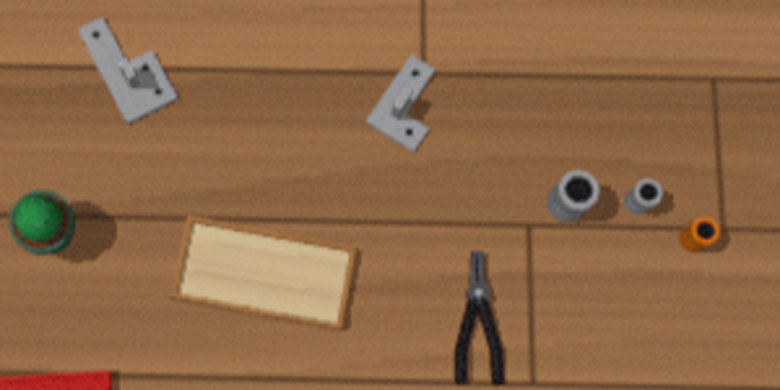

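View pics/crop2.png

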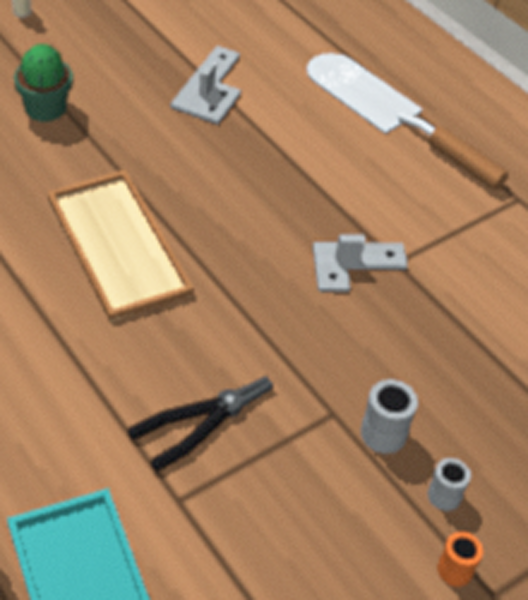

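The crops confirm them: the plywood tray (265,270) and the small chrome socket (645,195), next to the larger chrome (573,195) and the orange one (700,233). Now I fit the poses.

```bash
sed -i '/^def outline/,$d' h.py
cat >> h.py <<'E'
M['floor']=[box(-41,41,-89,89,5,5),box(-41,41,-89,89,12,12)]
_r=render
def render(n,parts,p,z=0,S=4,win=None):
    if parts is M['floor']: return np.minimum(_r(n,parts[:1],p,z,S,win),_r(n,parts[1:],p,z,S,win))
    return _r(n,parts,p,z,S,win)
def comp(im,kind,near,rad=40):
    h=cv2.cvtColor(im,cv2.COLOR_RGB2HSV).astype(int)
    m=(h[...,1]<60) if kind=='grey' else ((h[...,1]<105)&(h[...,2]>135))
    v,u=np.mgrid[0:400,0:640]; m&=np.hypot(u-near[0],v-near[1])<rad
    m=cv2.morphologyEx(m.astype(np.uint8),cv2.MORPH_CLOSE,np.ones((5,5),np.uint8))
    k,l,st,_=cv2.connectedComponentsWithStats(m); i=1+np.argmax(st[1:,4]); m=l==i
    # fill holes
    c,_=cv2.findContours(m.astype(np.uint8),cv2.RETR_EXTERNAL,cv2.CHAIN_APPROX_NONE); o=np.zeros(m.shape,np.uint8); cv2.drawContours(o,c,-1,1,-1)
    return o>0
E
python3 - <<'E'
from h import *
fr={n:np.load(n+'0.npz')["im"] for n in("top","side")}
near=dict(big_plate=[(267,124),(359,131)],small_plate=[(377,134),(416,203)],floor=[(320,200),(318,197)],socket=[(468,170),(458,296)])
init=dict(big_plate=[(.665,.161,a) for a in np.arange(0,6.2,.8)],small_plate=[(.635,-.152,a) for a in np.arange(0,6.2,.8)],floor=[(.44,0,-.2+np.pi/2*0)],socket=[(.527,-.415,0)])
init['floor']=[(.44,0,-.1),(.44,0,-.3)]
def best(obs,o,ini):
    return max((fit(obs,o,p,yaw=o!='socket') for p in ini),key=lambda r:r[1])
for o in near:
    ms={n:comp(fr[n],'ply' if o=='floor' else 'grey',near[o][i],50 if o=='floor' else 12 if o=='socket' else 32) for i,n in enumerate(("top","side"))}
    p,s=best(list(ms.items()),o,init[o]); print(o,'both',np.round(p,4),round(s,3),[m.sum() for m in ms.values()])
    for n in ms:
        q,s=best([(n,ms[n])],o,[p]); print('   ',n,np.round(q,4),round(s,3))
for n in fr:
    bot.grab_frame(n); L=bot.trace(n,"tray"); px=(320,200) if n=="top" else (318,197)
    m=[r["mask"] for r in L if r["mask"][px[1],px[0]]]
    if m:
        q,s=fit([(n,m[0])],'tray',(.44,0,-.2)); print('tray net',n,np.round(q,4),round(s,3))
    for o in("vial","pot","pliers"):
        for r in bot.trace(n,o):
            if r["confidence"]<.25 : continue
            if o!='pliers':
              q,s=fit([(n,r["mask"])],o,(.55,.416,0) if o=='vial' else (.475,.235,0),yaw=False); print(o,n,np.round(q,4),round(s,3),np.round(r["pixel"]))
E
```

```text
Traceback (most recent call last):
  File "h.py", line 47, in fit
    r=minimize(f,sim[0] if k==0 else r.x,method='Nelder-Mead',options=dict(initial_simplex=sim+(0 if k==0 else r.x-q0),xatol=.05,fatol=1e-5))
  File "h.py", line 42, in f
    r=render(n,M[name],p,z,win=w); e+=1-np.minimum(r,m).sum()/np.maximum(r,m).sum()
  File "h.py", line 53, in render
    return _r(n,parts,p,z,S,win)
  File "h.py", line 26, in render
    K,R,t=cal(n); x0,y0,x1,y1=win; im=np.zeros(((y1-y0)*S,(x1-x0)*S),np.uint8)
          ~~~^^^
  File "h.py", line 5, in cal
    c=bot.get_calibration(n); return np.array(c["intrinsics"]),np.array(c["R"]),np.array(c["t"])
ValueError: time passes only in moves, steps and waits
```

```bash
sed -i 's/^def cal(n):/import functools\n@functools.cache\ndef cal(n):/' h.py
cat > fit0.py <<'E'
from h import *
fr={n:np.load(n+'0.npz')["im"] for n in("top","side")}
near=dict(big_plate=[(267,124),(359,131)],small_plate=[(377,134),(416,203)],floor=[(320,200),(318,197)],socket=[(468,170),(458,296)])
init=dict(big_plate=[(.665,.161,a) for a in np.arange(0,6.2,.8)],small_plate=[(.635,-.152,a) for a in np.arange(0,6.2,.8)],floor=[(.44,0,-.1),(.44,0,-.3)],socket=[(.527,-.415,0)])
def best(obs,o,ini):
    return max((fit(obs,o,p,yaw=o!='socket') for p in ini),key=lambda r:r[1])
for o in near:
    ms={n:comp(fr[n],'ply' if o=='floor' else 'grey',near[o][i],50 if o=='floor' else 12 if o=='socket' else 32) for i,n in enumerate(("top","side"))}
    p,s=best(list(ms.items()),o,init[o]); print(o,'both',np.round(p,4),round(s,3),[m.sum() for m in ms.values()])
    for n in ms:
        q,s=best([(n,ms[n])],o,[p]); print('   ',n,np.round(q,4),round(s,3))
for n in fr:
    bot.grab_frame(n); L=bot.trace(n,"tray"); px=(320,200) if n=="top" else (318,197)
    m=[r["mask"] for r in L if r["mask"][px[1],px[0]]]
    if m:
        q,s=fit([(n,m[0])],'tray',(.44,0,-.2)); print('tray net',n,np.round(q,4),round(s,3))
    for o in("vial","pot"):
        for r in bot.trace(n,o):
            if r["confidence"]<.25 : continue
            q,s=fit([(n,r["mask"])],o,(.55,.416,0) if o=='vial' else (.475,.235,0),yaw=False); print(o,n,np.round(q,4),round(s,3),np.round(r["pixel"]))
E
time python3 fit0.py
```

```text
big_plate both [0.6642 0.1593 3.6577] 0.916 [np.int64(694), np.int64(547)]
    top [0.6629 0.1597 3.6603] 0.952
    side [0.6666 0.1587 3.6529] 0.941
small_plate both [ 0.6351 -0.1491  5.7236] 0.923 [np.int64(486), np.int64(599)]
    top [ 0.6337 -0.1482  5.7125] 0.945
    side [ 0.6365 -0.15    5.7283] 0.956
floor both [ 0.4409  0.001  -0.1688] 0.955 [np.int64(1707), np.int64(1548)]
    top [ 0.4397  0.0019 -0.1687] 0.971
    side [ 0.4424  0.0005 -0.1712] 0.974
socket both [ 0.5324 -0.4156  0.    ] 0.91 [np.int64(140), np.int64(291)]
    top [ 0.5311 -0.4144  0.    ] 0.92
    side [ 0.533 -0.416  0.   ] 0.947
tray net top [ 0.44    0.0019 -0.165 ] 0.966
pot top [0.4819 0.2429 0.    ] 0.959 [235. 182.]
tray net side [ 0.4417  0.0015 -0.1705] 0.963
vial side [0.5545 0.4289 0.    ] 0.789 [280.  91.]
vial side [0.55  0.416 0.   ] 0.0 [318. 199.]
pot side [0.484  0.2363 0.    ] 0.641 [291. 125.]
real	0m5.430s
user	0m3.366s
sys	0m0.113s
```

Poses from both cameras agree within about 2–3 mm. The pack direction is tray −y (shorter turns). I'll write the move helper and start.

```bash
cat >> h.py <<'E'
def go(x,y,z,phi):
    s=bot.observe(); p=np.array(s["position"]); R=Rn.from_euler('xyz',s["tool_rot"])
    ya=np.array([np.cos(phi),np.sin(phi),0]); xa=np.array([0,0,-1.])
    D=Rn.from_matrix(np.c_[xa,ya,np.cross(xa,ya)])
    sh=R.inv().apply(np.array([x,y,z])-p)/.4; w=(R.inv()*D).as_rotvec()/(2*np.pi)
    print('t',round(float(s["clock"]),2),'cur',np.round(p,3),'phi',round(float(np.arctan2(*R.as_matrix()[[1,0],1])),3),'q7',round(float(s["qpos"][6]),2),'F',np.round(s["force"],1),'w',round(float(s["grip_width"]),4))
    print(' xyz',np.round(sh,4),'w',np.round(w,4),'dist mm',round(400*np.linalg.norm(sh)),'deg',round(360*np.linalg.norm(w)))
E
python3 - <<'E'
from h import *
for phi in (3.658+1.571-2*np.pi,3.658-1.571): go(.6645,.1592,.12,phi)
E
```

```text
t 1.8 cur [0.155 0.606 0.231] phi 1.321 q7 -0.11 F [ 0.4 -0.3 -0.6] w 0.0853
 xyz [ 0.2783 -0.766   1.5113] w [0.378 0.    0.   ] dist mm 687 deg 136
t 1.8 cur [0.155 0.606 0.231] phi 1.321 q7 -0.11 F [ 0.4 -0.3 -0.6] w 0.0853
 xyz [ 0.2783 -0.766   1.5113] w [-0.1219 -0.      0.    ] dist mm 687 deg 44
```

servo_tool:
  targets:
    - {"x":0,"y":-0.475,"z":0.937,"wx":0.234}
    - {"x":0,"y":-0.475,"z":0.937,"wx":0.234}
    - {"x":0,"y":-0.475,"z":0.937,"wx":0.234}
    - {"x":0,"y":-0.475,"z":0.937,"wx":0.234}
    - {"x":0,"y":-0.475,"z":0.937,"wx":0.234}
    - {"x":0,"y":-0.475,"z":0.937,"wx":0.234}
    - {"x":0,"y":-0.475,"z":0.937,"wx":0.234}
    - {"x":0,"y":-0.475,"z":0.937,"wx":0.234}
    - {"x":0,"y":-0.475,"z":0.937,"wx":0.234}
    - {"x":0,"y":-0.475,"z":0.937,"wx":0.234}
  grip: 1
  squeeze: 60

```text
$.targets[0]: bad value
```

```bash
python3 -c "
from h import *
go(.6645,.1592,.12,-1.054)"
```

```text
t 1.8 cur [0.155 0.606 0.231] phi 1.321 q7 -0.11 F [ 0.4 -0.3 -0.6] w 0.0853
 xyz [ 0.2783 -0.766   1.5113] w [0.378 0.    0.   ] dist mm 687 deg 136
```

servo_tool:
  targets:
    - {"x":0,"y":-0.475,"z":0.937,"wx":0.234,"wy":0,"wz":0}
    - {"x":0,"y":-0.475,"z":0.937,"wx":0.234,"wy":0,"wz":0}
    - {"x":0,"y":-0.475,"z":0.937,"wx":0.234,"wy":0,"wz":0}
    - {"x":0,"y":-0.475,"z":0.937,"wx":0.234,"wy":0,"wz":0}
    - {"x":0,"y":-0.475,"z":0.937,"wx":0.234,"wy":0,"wz":0}
    - {"x":0,"y":-0.475,"z":0.937,"wx":0.234,"wy":0,"wz":0}
    - {"x":0,"y":-0.475,"z":0.937,"wx":0.234,"wy":0,"wz":0}
    - {"x":0,"y":-0.475,"z":0.937,"wx":0.234,"wy":0,"wz":0}
    - {"x":0,"y":-0.475,"z":0.937,"wx":0.234,"wy":0,"wz":0}
    - {"x":0,"y":-0.475,"z":0.937,"wx":0.234,"wy":0,"wz":0}
  grip: 1
  squeeze: 60

```text
clock: 3.05
position: [0.4702, 0.3295, 0.2313]
tool_rot: [-2.215, 1.571, 2.353]
force: [-0.5, 0.5, -0.1]
grip_width: 0.0856
```

```bash
python3 -c "
from h import *
go(.6645,.1592,.12,-1.054)"
```

```text
t 3.05 cur [0.47  0.329 0.231] phi -0.144 q7 -0.66 F [-0.5  0.5 -0.1] w 0.0856
 xyz [0.2781 0.5419 0.3514] w [ 0.1448 -0.      0.    ] dist mm 281 deg 52
```

servo_tool:
  targets:
    - {"x":0.278,"y":0.542,"z":0.351,"wx":0.145,"wy":0,"wz":0}
    - {"x":0.278,"y":0.542,"z":0.351,"wx":0.145,"wy":0,"wz":0}
    - {"x":0.278,"y":0.542,"z":0.351,"wx":0.145,"wy":0,"wz":0}
    - {"x":0.278,"y":0.542,"z":0.351,"wx":0.145,"wy":0,"wz":0}
    - {"x":0.278,"y":0.542,"z":0.351,"wx":0.145,"wy":0,"wz":0}
    - {"x":0.278,"y":0.542,"z":0.351,"wx":0.145,"wy":0,"wz":0}
    - {"x":0.278,"y":0.542,"z":0.351,"wx":0.145,"wy":0,"wz":0}
    - {"x":0.278,"y":0.542,"z":0.351,"wx":0.145,"wy":0,"wz":0}

```text
clock: 4.05
position: [0.6641, 0.1607, 0.1206]
tool_rot: [-2.167, 1.57, 1.493]
force: [-0.2, -0.6, -0.2]
grip_width: 0.0854
```

```bash
python3 -c "
from h import *
go(.6645,.1592,.014,-1.054)
im,d,W=grab('top'); im2,d,W=grab('side')
a=cv2.resize(im[70:220,200:400],(800,600)); b=cv2.resize(im2[70:220,260:460],(800,600))
save('c3',np.hstack([a,b]),None,.5)"
```

```text
t 4.05 cur [0.664 0.161 0.121] phi -1.052 q7 -0.99 F [-0.2 -0.6 -0.2] w 0.0854
 xyz [0.2664 0.0039 0.0012] w [ 0.0003 -0.0001  0.0002] dist mm 107 deg 0
```

View pics/c3.png

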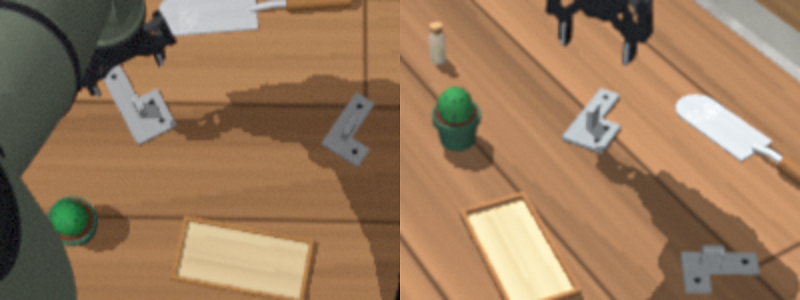

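The gripper stands over the big plate; vial at (437,45) in the right half, pot clear. Descend, close and lift.

servo_tool:
  targets:
    - {"x":0.13,"y":0.004,"z":0.001,"wx":0,"wy":0,"wz":0}
    - {"x":0.2,"y":0.004,"z":0.001,"wx":0,"wy":0,"wz":0}
    - {"x":0.24,"y":0.004,"z":0.001,"wx":0,"wy":0,"wz":0}
    - {"x":0.266,"y":0.004,"z":0.001,"wx":0,"wy":0,"wz":0}
    - {"x":0.266,"y":0.004,"z":0.001,"wx":0,"wy":0,"wz":0}
    - {"x":0.266,"y":0.004,"z":0.001,"wx":0,"wy":0,"wz":0}

```text
clock: 4.9
position: [0.6653, 0.1589, 0.0152]
tool_rot: [-2.959, 1.569, 0.7]
force: [-0.9, -0.0, -0.1]
grip_width: 0.0856
```

servo_tool:
  targets:
    - {"x":0,"y":0,"z":0,"wx":0,"wy":0,"wz":0}
    - {"x":0,"y":0,"z":0,"wx":0,"wy":0,"wz":0}
    - {"x":0,"y":0,"z":0,"wx":0,"wy":0,"wz":0}
    - {"x":0,"y":0,"z":0,"wx":0,"wy":0,"wz":0}
    - {"x":0,"y":0,"z":0,"wx":0,"wy":0,"wz":0}
    - {"x":0,"y":0,"z":0,"wx":0,"wy":0,"wz":0}
    - {"x":0,"y":0,"z":0,"wx":0,"wy":0,"wz":0}
    - {"x":0,"y":0,"z":0,"wx":0,"wy":0,"wz":0}
  grip: -1

```text
clock: 5.9
position: [0.6654, 0.159, 0.0154]
tool_rot: [-2.979, 1.569, 0.68]
force: [-0.8, 0.7, 4.4]
grip_width: 0.0084
```

servo_tool:
  targets:
    - {"x":-0.05,"y":0,"z":0,"wx":0,"wy":0,"wz":0}
    - {"x":-0.15,"y":0,"z":0,"wx":0,"wy":0,"wz":0}
    - {"x":-0.25,"y":0,"z":0,"wx":0,"wy":0,"wz":0}
    - {"x":-0.25,"y":0,"z":0,"wx":0,"wy":0,"wz":0}
    - {"x":-0.25,"y":0,"z":0,"wx":0,"wy":0,"wz":0}

```text
clock: 6.52
position: [0.6648, 0.159, 0.1152]
tool_rot: [-2.724, 1.569, 0.935]
force: [0.1, 0.4, -3.7]
grip_width: 0.0087
```

```bash
python3 -c "
from h import *
go(.4267,-.0349,.113,-.169)"
```

```text
t 6.53 cur [0.665 0.159 0.115] phi -1.053 q7 -0.98 F [ 0.1  0.4 -3.7] w 0.0087
 xyz [0.0041 0.1266 0.7572] w [-0.1407 -0.0003 -0.    ] dist mm 307 deg 51
```

servo_tool:
  targets:
    - {"x":0.004,"y":0.015,"z":0.09,"wx":-0.017,"wy":0,"wz":0}
    - {"x":0.004,"y":0.03,"z":0.18,"wx":-0.034,"wy":0,"wz":0}
    - {"x":0.004,"y":0.046,"z":0.275,"wx":-0.051,"wy":0,"wz":0}
    - {"x":0.004,"y":0.062,"z":0.37,"wx":-0.068,"wy":0,"wz":0}
    - {"x":0.004,"y":0.078,"z":0.465,"wx":-0.086,"wy":0,"wz":0}
    - {"x":0.004,"y":0.094,"z":0.56,"wx":-0.104,"wy":0,"wz":0}
    - {"x":0.004,"y":0.11,"z":0.655,"wx":-0.122,"wy":0,"wz":0}
    - {"x":0.004,"y":0.1266,"z":0.7572,"wx":-0.1407,"wy":0,"wz":0}
    - {"x":0.004,"y":0.1266,"z":0.7572,"wx":-0.1407,"wy":0,"wz":0}
    - {"x":0.004,"y":0.1266,"z":0.7572,"wx":-0.1407,"wy":0,"wz":0}
    - {"x":0.004,"y":0.1266,"z":0.7572,"wx":-0.1407,"wy":0,"wz":0}

```text
clock: 7.9
position: [0.427, -0.0344, 0.1128]
tool_rot: [2.805, 1.569, 1.066]
force: [0.2, -0.5, -2.3]
grip_width: 0.0085
```

Run:
```python
from h import *
go(.4267,-.0349,.021,-.169)
A=[]
for n in("top","side"):
    im,d,W=grab(n)
    c=np.array([.427,-.035,.1]); K,R,t=cal(n); u=K@(R@c+t); u=u[:2]/u[2]; print(n,np.round(u))
    x0,y0=(u-[80,60]).astype(int); A.append(cv2.resize(im[y0:y0+120,x0:x0+160],(800,600)))
    for r in bot.trace(n,"big_plate"):
        q,s=fit([(n,r["mask"])],'big_plate',(.427,-.035,4.543),z=.1); print(n,round(r["confidence"],2),np.round(r["pixel"]),np.round(q,4),round(s,3))
save('c4',np.hstack(A),None,.5)
```

```text
t 7.9 cur [ 0.427 -0.034  0.113] phi -0.169 q7 0.03 F [ 0.2 -0.5 -2.3] w 0.0085
 xyz [ 0.2294 -0.0008  0.0017] w [ 0.0001 -0.0003 -0.0001] dist mm 92 deg 0
top [334. 197.]
top 0.18 [404. 219.] [ 0.427 -0.035  4.543] 0.0
side [321. 181.]
side 0.87 [325. 181.] [ 0.4273 -0.038   4.5437] 0.696
```

View pics/c4.png

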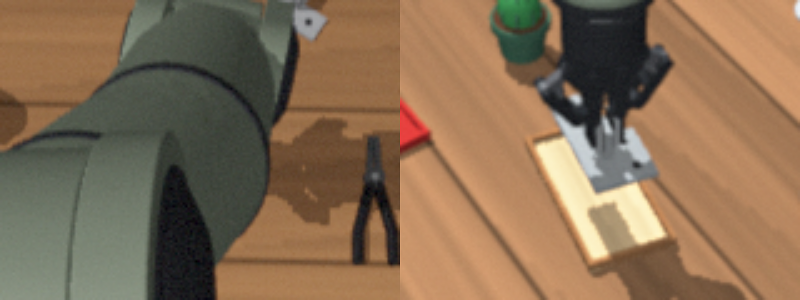

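The top view is hidden by the arm. The side view shows the plate held level above the tray, in line with it. I'll lower it slowly.

servo_tool:
  targets:
    - {"x":0.08,"y":0,"z":0.0017,"wx":0,"wy":0,"wz":0}
    - {"x":0.15,"y":0,"z":0.0017,"wx":0,"wy":0,"wz":0}
    - {"x":0.19,"y":0,"z":0.0017,"wx":0,"wy":0,"wz":0}
    - {"x":0.21,"y":0,"z":0.0017,"wx":0,"wy":0,"wz":0}
    - {"x":0.22,"y":0,"z":0.0017,"wx":0,"wy":0,"wz":0}
    - {"x":0.228,"y":0,"z":0.0017,"wx":0,"wy":0,"wz":0}
    - {"x":0.228,"y":0,"z":0.0017,"wx":0,"wy":0,"wz":0}
    - {"x":0.228,"y":0,"z":0.0017,"wx":0,"wy":0,"wz":0}

```text
clock: 9.1
position: [0.427, -0.0351, 0.022]
tool_rot: [2.529, 1.569, 0.79]
force: [-0.1, -0.5, -2.8]
grip_width: 0.0087
```

Run:
```python
from h import *
go(.4267,-.0349,.021,-.169)
im,d,W=grab("side"); save('c5',im[140:260,240:400],None,5)
```

```text
t 9.1 cur [ 0.427 -0.035  0.022] phi -0.168 q7 0.12 F [-0.1 -0.5 -2.8] w 0.0087
 xyz [ 0.0025 -0.0008 -0.0004] w [ 0.0001 -0.0003 -0.0002] dist mm 1 deg 0
```

View pics/c5.png

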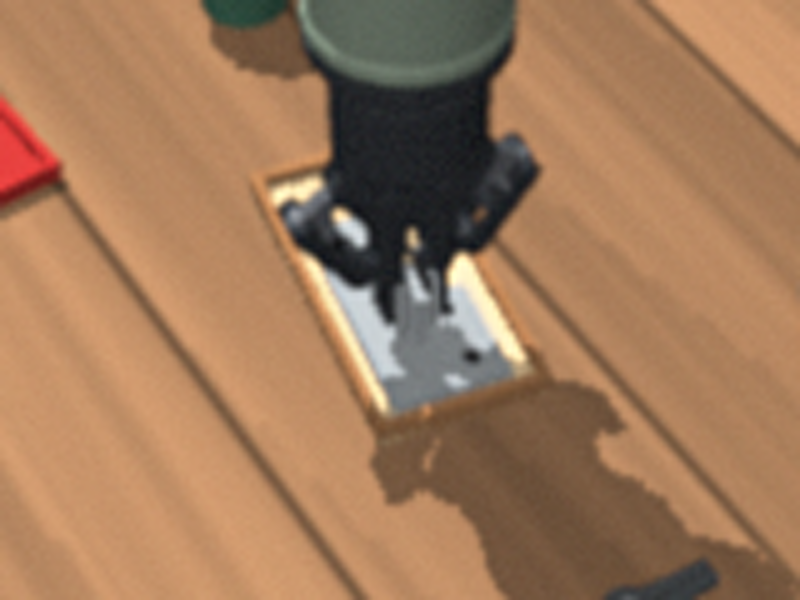

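The plate is inside the rim and hangs just above the floor. Seat it, release and rise.

servo_tool:
  targets:
    - {"x":0.004,"y":0,"z":0,"wx":0,"wy":0,"wz":0}
    - {"x":0.006,"y":0,"z":0,"wx":0,"wy":0,"wz":0}
    - {"x":0.006,"y":0,"z":0,"wx":0,"wy":0,"wz":0}

```text
clock: 9.52
position: [0.4272, -0.0351, 0.0202]
tool_rot: [2.451, 1.568, 0.711]
force: [-3.7, 0.8, 24.0]
grip_width: 0.009
```

servo_tool:
  targets:
    - {"x":0,"y":0,"z":0,"wx":0,"wy":0,"wz":0}
    - {"x":0,"y":0,"z":0,"wx":0,"wy":0,"wz":0}
    - {"x":0,"y":0,"z":0,"wx":0,"wy":0,"wz":0}
    - {"x":0,"y":0,"z":0,"wx":0,"wy":0,"wz":0}
    - {"x":-0.1,"y":0,"z":0,"wx":0,"wy":0,"wz":0}
    - {"x":-0.25,"y":0,"z":0,"wx":0,"wy":0,"wz":0}
    - {"x":-0.3,"y":0,"z":0,"wx":0,"wy":0,"wz":0}
    - {"x":-0.3,"y":0,"z":0,"wx":0,"wy":0,"wz":0}
  grip: 1

```text
clock: 10.52
position: [0.4277, -0.035, 0.1414]
tool_rot: [2.186, 1.565, 0.447]
force: [-0.2, -0.7, -0.9]
grip_width: 0.0853
```

```bash
python3 -c "
from h import *
go(.635,-.149,.12,1.0086)"
```

```text
t 10.53 cur [ 0.428 -0.035  0.141] phi -0.168 q7 0.02 F [-0.2 -0.7 -0.9] w 0.0853
 xyz [0.0555 0.5583 0.1944] w [-0.1873 -0.     -0.001 ] dist mm 238 deg 67
```

servo_tool:
  targets:
    - {"x":0.055,"y":0.558,"z":0.194,"wx":-0.187,"wy":0,"wz":0}
    - {"x":0.055,"y":0.558,"z":0.194,"wx":-0.187,"wy":0,"wz":0}
    - {"x":0.055,"y":0.558,"z":0.194,"wx":-0.187,"wy":0,"wz":0}
    - {"x":0.055,"y":0.558,"z":0.194,"wx":-0.187,"wy":0,"wz":0}
    - {"x":0.055,"y":0.558,"z":0.194,"wx":-0.187,"wy":0,"wz":0}
    - {"x":0.055,"y":0.558,"z":0.194,"wx":-0.187,"wy":0,"wz":0}
    - {"x":0.055,"y":0.558,"z":0.194,"wx":-0.187,"wy":0,"wz":0}
    - {"x":0.055,"y":0.558,"z":0.194,"wx":-0.187,"wy":0,"wz":0}
    - {"x":0.055,"y":0.558,"z":0.194,"wx":-0.187,"wy":0,"wz":0}
    - {"x":0.055,"y":0.558,"z":0.194,"wx":-0.187,"wy":0,"wz":0}

```text
clock: 11.78
position: [0.6348, -0.1486, 0.1198]
tool_rot: [1.079, 1.565, 0.515]
force: [0.1, -0.1, 0.3]
grip_width: 0.0854
```

Run:
```python
from h import *
go(.635,-.149,.014,1.0086)
A=[];ob=[]
for n in("top","side"):
    im,d,W=grab(n); np.save('f1_'+n,im)
    px=(320,200) if n=="top" else (318,197)
    A.append(cv2.resize(im[px[1]-60:px[1]+60,px[0]-80:px[0]+80],(800,600)))
    for r in bot.trace(n,"big_plate"):
        q,s=fit([(n,r["mask"])],'big_plate',(.427,-.035,4.543),z=.005)
        if s>.3: print(n,round(r["confidence"],2),np.round(r["pixel"]),np.round(q,4),round(s,3)); ob.append((n,r["mask"]))
    m=comp(im,'grey',np.array(px)+([20,0] if n=='top' else [10,20]),34); q,s=fit([(n,m)],'big_plate',(.427,-.035,4.543),z=.005); print('grey',np.round(q,4),round(s,3),m.sum())
save('c6',np.hstack(A),None,.5)
```

```text
t 11.78 cur [ 0.635 -0.149  0.12 ] phi 1.006 q7 1.16 F [ 0.1 -0.1  0.3] w 0.0854
 xyz [ 0.2645 -0.0017  0.0003] w [-0.0004  0.0004 -0.0008] dist mm 106 deg 0
grey [ 0.434  -0.0462  4.6296] 0.215 3613
side 0.76 [323. 202.] [ 0.4287 -0.0367  4.5417] 0.953
grey [ 0.4313 -0.0354  4.5737] 0.777 881
```

View pics/c6.png

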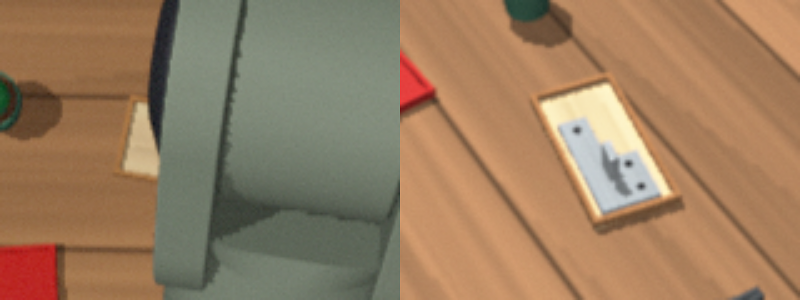

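The big plate lies flat in the tray, about 1.5 mm from nominal. Now the small plate.

servo_tool:
  targets:
    - {"x":0.13,"y":-0.0017,"z":0,"wx":0,"wy":0,"wz":0}
    - {"x":0.2,"y":-0.0017,"z":0,"wx":0,"wy":0,"wz":0}
    - {"x":0.24,"y":-0.0017,"z":0,"wx":0,"wy":0,"wz":0}
    - {"x":0.264,"y":-0.0017,"z":0,"wx":0,"wy":0,"wz":0}
    - {"x":0.264,"y":-0.0017,"z":0,"wx":0,"wy":0,"wz":0}
    - {"x":0.264,"y":-0.0017,"z":0,"wx":0,"wy":0,"wz":0}

```text
clock: 12.72
position: [0.6357, -0.1492, 0.0156]
tool_rot: [0.885, 1.564, 0.321]
force: [0.3, 0.8, -0.2]
grip_width: 0.0854
```

servo_tool:
  targets:
    - {"x":0,"y":0,"z":0,"wx":0,"wy":0,"wz":0}
    - {"x":0,"y":0,"z":0,"wx":0,"wy":0,"wz":0}
    - {"x":0,"y":0,"z":0,"wx":0,"wy":0,"wz":0}
    - {"x":0,"y":0,"z":0,"wx":0,"wy":0,"wz":0}
    - {"x":0,"y":0,"z":0,"wx":0,"wy":0,"wz":0}
    - {"x":0,"y":0,"z":0,"wx":0,"wy":0,"wz":0}
    - {"x":0,"y":0,"z":0,"wx":0,"wy":0,"wz":0}
    - {"x":0,"y":0,"z":0,"wx":0,"wy":0,"wz":0}
  grip: -1

```text
clock: 13.72
position: [0.6358, -0.1491, 0.0157]
tool_rot: [0.883, 1.564, 0.319]
force: [-2.3, -0.0, 5.1]
grip_width: 0.009
```

servo_tool:
  targets:
    - {"x":-0.05,"y":0,"z":0,"wx":0,"wy":0,"wz":0}
    - {"x":-0.15,"y":0,"z":0,"wx":0,"wy":0,"wz":0}
    - {"x":-0.25,"y":0,"z":0,"wx":0,"wy":0,"wz":0}
    - {"x":-0.25,"y":0,"z":0,"wx":0,"wy":0,"wz":0}
    - {"x":-0.25,"y":0,"z":0,"wx":0,"wy":0,"wz":0}

```text
clock: 14.35
position: [0.6347, -0.1493, 0.1157]
tool_rot: [0.91, 1.564, 0.346]
force: [-0.9, -0.6, -3.4]
grip_width: 0.0085
```

```bash
python3 -c "
from h import *
go(.4601,.0477,.113,-.169)"
```

```text
t 14.35 cur [ 0.635 -0.149  0.116] phi 1.007 q7 1.16 F [-0.9 -0.6 -3.4] w 0.0085
 xyz [ 0.0052  0.1827 -0.6323] w [ 1.871e-01  1.000e-04 -1.100e-03] dist mm 263 deg 67
```

servo_tool:
  targets:
    - {"x":0.005,"y":0.02,"z":-0.08,"wx":0.023,"wy":0,"wz":0}
    - {"x":0.005,"y":0.045,"z":-0.16,"wx":0.046,"wy":0,"wz":0}
    - {"x":0.005,"y":0.07,"z":-0.24,"wx":0.07,"wy":0,"wz":0}
    - {"x":0.005,"y":0.095,"z":-0.32,"wx":0.094,"wy":0,"wz":0}
    - {"x":0.005,"y":0.12,"z":-0.4,"wx":0.118,"wy":0,"wz":0}
    - {"x":0.005,"y":0.14,"z":-0.48,"wx":0.142,"wy":0,"wz":0}
    - {"x":0.005,"y":0.16,"z":-0.56,"wx":0.165,"wy":0,"wz":-0.001}
    - {"x":0.005,"y":0.1827,"z":-0.632,"wx":0.1871,"wy":0,"wz":-0.0011}
    - {"x":0.005,"y":0.1827,"z":-0.632,"wx":0.1871,"wy":0,"wz":-0.0011}
    - {"x":0.005,"y":0.1827,"z":-0.632,"wx":0.1871,"wy":0,"wz":-0.0011}
    - {"x":0.005,"y":0.1827,"z":-0.632,"wx":0.1871,"wy":0,"wz":-0.0011}

```text
clock: 15.72
position: [0.4604, 0.0469, 0.1129]
tool_rot: [0.363, 1.57, -1.377]
force: [-0.5, -0.5, -3.6]
grip_width: 0.0086
```

```bash
python3 -c "
from h import *
go(.4601,.0477,.0222,-.169)"
```

```text
t 15.72 cur [0.46  0.047 0.113] phi -0.169 q7 -0.11 F [-0.5 -0.5 -3.6] w 0.0086
 xyz [ 0.2267 -0.0012 -0.0019] w [-0.      0.0001 -0.    ] dist mm 91 deg 0
```

servo_tool:
  targets:
    - {"x":0.08,"y":-0.001,"z":-0.002,"wx":0,"wy":0,"wz":0}
    - {"x":0.15,"y":-0.001,"z":-0.002,"wx":0,"wy":0,"wz":0}
    - {"x":0.19,"y":-0.001,"z":-0.002,"wx":0,"wy":0,"wz":0}
    - {"x":0.21,"y":-0.001,"z":-0.002,"wx":0,"wy":0,"wz":0}
    - {"x":0.22,"y":-0.001,"z":-0.002,"wx":0,"wy":0,"wz":0}
    - {"x":0.2267,"y":-0.001,"z":-0.002,"wx":0,"wy":0,"wz":0}
    - {"x":0.2267,"y":-0.001,"z":-0.002,"wx":0,"wy":0,"wz":0}
    - {"x":0.2267,"y":-0.001,"z":-0.002,"wx":0,"wy":0,"wz":0}

```text
clock: 16.73
position: [0.4604, 0.0478, 0.0225]
tool_rot: [1.043, 1.57, -0.697]
force: [0.1, -0.5, -3.8]
grip_width: 0.0088
```

Run:
```python
from h import *
go(.4601,.0477,.0205,-.169)
im,d,W=grab("side"); save('c7',im[140:260,240:400],None,5)
```

```text
t 16.73 cur [0.46  0.048 0.023] phi -0.169 q7 -0.03 F [ 0.1 -0.5 -3.8] w 0.0088
 xyz [ 0.005  -0.0007  0.0004] w [ 0.      0.0001 -0.0001] dist mm 2 deg 0
```

View pics/c7.png

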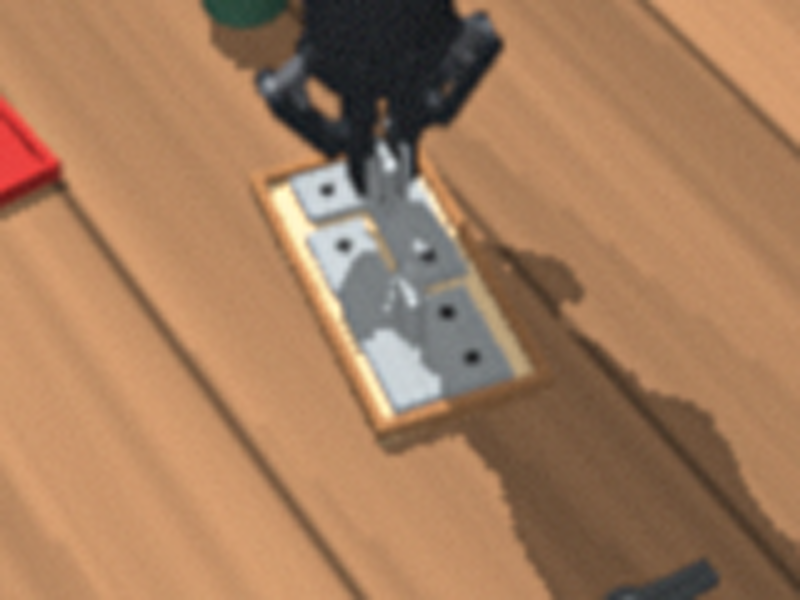

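The small plate hangs just above the floor, meshed with the big one with gaps all round. Seat and release.

servo_tool:
  targets:
    - {"x":0.004,"y":0,"z":0,"wx":0,"wy":0,"wz":0}
    - {"x":0.006,"y":0,"z":0,"wx":0,"wy":0,"wz":0}
    - {"x":0.006,"y":0,"z":0,"wx":0,"wy":0,"wz":0}

```text
clock: 17.15
position: [0.4605, 0.048, 0.0207]
tool_rot: [1.697, 1.57, -0.043]
force: [-3.5, 0.8, 17.8]
grip_width: 0.0089
```

servo_tool:
  targets:
    - {"x":0,"y":0,"z":0,"wx":0,"wy":0,"wz":0}
    - {"x":0,"y":0,"z":0,"wx":0,"wy":0,"wz":0}
    - {"x":0,"y":0,"z":0,"wx":0,"wy":0,"wz":0}
    - {"x":0,"y":0,"z":0,"wx":0,"wy":0,"wz":0}
    - {"x":-0.1,"y":0,"z":0,"wx":0,"wy":0,"wz":0}
    - {"x":-0.25,"y":0,"z":0,"wx":0,"wy":0,"wz":0}
    - {"x":-0.3,"y":0,"z":0,"wx":0,"wy":0,"wz":0}
    - {"x":-0.3,"y":0,"z":0,"wx":0,"wy":0,"wz":0}
  grip: 1

```text
clock: 18.15
position: [0.4611, 0.0484, 0.1419]
tool_rot: [1.999, 1.567, 0.26]
force: [0.2, -0.7, -0.3]
grip_width: 0.0849
```

```bash
python3 -c "
from h import *
for f in (-.9,-.6,-.169): go(.532,-.4152,.14,f)
go(.532,-.4152,.14,-1.3)"
```

```text
t 18.15 cur [0.461 0.048 0.142] phi -0.168 q7 -0.13 F [ 0.2 -0.7 -0.3] w 0.0849
 xyz [0.0042 0.3691 1.1128] w [ 0.1164 -0.0004 -0.0004] dist mm 469 deg 42
t 18.15 cur [0.461 0.048 0.142] phi -0.168 q7 -0.13 F [ 0.2 -0.7 -0.3] w 0.0849
 xyz [0.0042 0.3691 1.1128] w [ 0.0687 -0.0004 -0.0005] dist mm 469 deg 25
t 18.15 cur [0.461 0.048 0.142] phi -0.168 q7 -0.13 F [ 0.2 -0.7 -0.3] w 0.0849
 xyz [0.0042 0.3691 1.1128] w [ 0.0001 -0.0003 -0.0006] dist mm 469 deg 0
t 18.15 cur [0.461 0.048 0.142] phi -0.168 q7 -0.13 F [ 0.2 -0.7 -0.3] w 0.0849
 xyz [0.0042 0.3691 1.1128] w [ 0.1801 -0.0005 -0.0004] dist mm 469 deg 65
```

servo_tool:
  targets:
    - {"x":0,"y":0.3,"z":0.9,"wx":0.02,"wy":0,"wz":0}
    - {"x":0,"y":0.3,"z":0.9,"wx":0.02,"wy":0,"wz":0}
    - {"x":0,"y":0.3,"z":0.9,"wx":0.02,"wy":0,"wz":0}
    - {"x":0,"y":0.3,"z":0.9,"wx":0.02,"wy":0,"wz":0}
    - {"x":0,"y":0.3,"z":0.9,"wx":0.02,"wy":0,"wz":0}
    - {"x":0,"y":0.3,"z":0.9,"wx":0.02,"wy":0,"wz":0}
    - {"x":0,"y":0.3,"z":0.9,"wx":0.02,"wy":0,"wz":0}
    - {"x":0,"y":0.3,"z":0.9,"wx":0.02,"wy":0,"wz":0}
    - {"x":0,"y":0.3,"z":0.9,"wx":0.02,"wy":0,"wz":0}

```text
clock: 19.27
position: [0.5191, -0.3252, 0.1411]
tool_rot: [2.445, 1.567, 0.582]
force: [0.1, 0.6, 0.5]
grip_width: 0.0854
```

```bash
python3 -c "
from h import *
go(.532,-.4152,.14,-.33)"
```

```text
t 19.27 cur [ 0.519 -0.325  0.141] phi -0.293 q7 0.45 F [0.1 0.6 0.5] w 0.0854
 xyz [0.0024 0.0958 0.2062] w [ 0.0059 -0.0005 -0.0004] dist mm 91 deg 2
```

servo_tool:
  targets:
    - {"x":0,"y":0.096,"z":0.206,"wx":0.006,"wy":-0.0005,"wz":0}
    - {"x":0,"y":0.096,"z":0.206,"wx":0.006,"wy":-0.0005,"wz":0}
    - {"x":0,"y":0.096,"z":0.206,"wx":0.006,"wy":-0.0005,"wz":0}
    - {"x":0,"y":0.096,"z":0.206,"wx":0.006,"wy":-0.0005,"wz":0}
    - {"x":0,"y":0.096,"z":0.206,"wx":0.006,"wy":-0.0005,"wz":0}

```text
clock: 19.9
position: [0.5326, -0.4137, 0.141]
tool_rot: [1.769, 1.568, -0.131]
force: [0.2, 0.3, 0.1]
grip_width: 0.0853
```

Run:
```python
from h import *
go(.532,-.4152,.014,-.33)
A=[]
for n in("top","side"):
    im,d,W=grab(n); np.save('f2_'+n,im)
    for o in("small_plate","big_plate","socket"):
        for r in bot.trace(n,o):
            z=.005 if 'plate' in o else 0
            q,s=fit([(n,r["mask"])],o,{'small_plate':(.46,.048,4.543),'big_plate':(.427,-.035,4.543),'socket':(.532,-.415,0)}[o],z=z,yaw=o!='socket')
            if s>.3: print(n,o,round(r["confidence"],2),np.round(r["pixel"]),np.round(q,4),round(s,3))
    px=(320,200) if n=="top" else (318,197)
    A.append(cv2.resize(im[px[1]-60:px[1]+60,px[0]-80:px[0]+80],(800,600)))
save('c8',np.hstack(A),None,.5)
```

```text
t 19.9 cur [ 0.533 -0.414  0.141] phi -0.329 q7 0.51 F [0.2 0.3 0.1] w 0.0853
 xyz [ 0.3176 -0.0009  0.0042] w [ 0.0002 -0.0001 -0.0004] dist mm 127 deg 0
top small_plate 0.73 [305. 190.] [0.4601 0.0494 4.5478] 0.851
top big_plate 0.92 [328. 202.] [ 0.4273 -0.0314  4.5533] 0.765
side small_plate 0.72 [315. 178.] [0.4624 0.0483 4.5562] 0.876
side big_plate 0.6 [322. 203.] [ 0.4287 -0.0367  4.5227] 0.909
side socket 0.85 [456. 294.] [ 0.5334 -0.4162  0.    ] 0.903
```

View pics/c8.png

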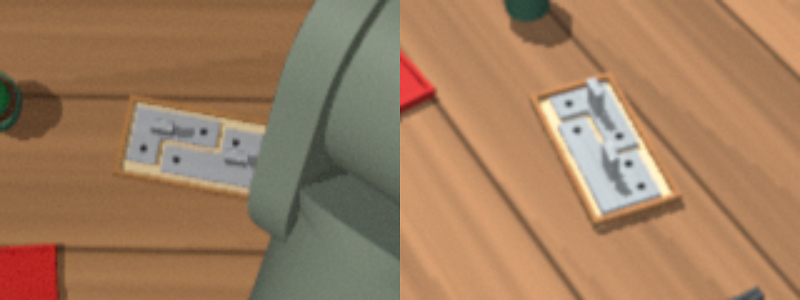

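Both plates lie meshed and flat inside the rim in both views. Now the socket.

servo_tool:
  targets:
    - {"x":0.14,"y":-0.001,"z":0.004,"wx":0,"wy":0,"wz":0}
    - {"x":0.23,"y":-0.001,"z":0.004,"wx":0,"wy":0,"wz":0}
    - {"x":0.29,"y":-0.001,"z":0.004,"wx":0,"wy":0,"wz":0}
    - {"x":0.318,"y":-0.001,"z":0.004,"wx":0,"wy":0,"wz":0}
    - {"x":0.318,"y":-0.001,"z":0.004,"wx":0,"wy":0,"wz":0}
    - {"x":0.318,"y":-0.001,"z":0.004,"wx":0,"wy":0,"wz":0}

```text
clock: 21.05
position: [0.532, -0.417, 0.0149]
tool_rot: [1.399, 1.567, -0.503]
force: [-0.2, -0.2, 1.4]
grip_width: 0.0852
```

servo_tool:
  targets:
    - {"x":0,"y":0,"z":0,"wx":0,"wy":0,"wz":0}
    - {"x":0,"y":0,"z":0,"wx":0,"wy":0,"wz":0}
    - {"x":0,"y":0,"z":0,"wx":0,"wy":0,"wz":0}
    - {"x":0,"y":0,"z":0,"wx":0,"wy":0,"wz":0}
    - {"x":0,"y":0,"z":0,"wx":0,"wy":0,"wz":0}
    - {"x":0,"y":0,"z":0,"wx":0,"wy":0,"wz":0}
    - {"x":0,"y":0,"z":0,"wx":0,"wy":0,"wz":0}
    - {"x":0,"y":0,"z":0,"wx":0,"wy":0,"wz":0}
  grip: -1
  squeeze: 50

```text
clock: 22.05
position: [0.5321, -0.417, 0.0154]
tool_rot: [1.444, 1.567, -0.457]
force: [-1.6, 2.1, 7.3]
grip_width: 0.0285
```

servo_tool:
  targets:
    - {"x":-0.05,"y":0,"z":0,"wx":0,"wy":0,"wz":0}
    - {"x":-0.15,"y":0,"z":0,"wx":0,"wy":0,"wz":0}
    - {"x":-0.25,"y":0,"z":0,"wx":0,"wy":0,"wz":0}
    - {"x":-0.35,"y":0,"z":0,"wx":0,"wy":0,"wz":0}
    - {"x":-0.35,"y":0,"z":0,"wx":0,"wy":0,"wz":0}
    - {"x":-0.35,"y":0,"z":0,"wx":0,"wy":0,"wz":0}

```text
clock: 22.8
position: [0.5314, -0.4165, 0.1556]
tool_rot: [1.486, 1.567, -0.415]
force: [-0.1, 1.2, -3.0]
grip_width: 0.0285
```

```bash
python3 -c "
from h import *
go(.4435,.0065,.15,-.169)"
```

```text
t 22.8 cur [ 0.531 -0.417  0.156] phi -0.33 q7 0.51 F [-0.1  1.2 -3. ] w 0.0285
 xyz [ 0.0114 -0.551  -0.9291] w [-0.0257  0.0001 -0.0006] dist mm 432 deg 9
```

servo_tool:
  targets:
    - {"x":0,"y":-0.055,"z":-0.093,"wx":-0.003,"wy":0,"wz":0}
    - {"x":0,"y":-0.12,"z":-0.2,"wx":-0.006,"wy":0,"wz":0}
    - {"x":0,"y":-0.19,"z":-0.32,"wx":-0.009,"wy":0,"wz":0}
    - {"x":0,"y":-0.26,"z":-0.44,"wx":-0.012,"wy":0,"wz":0}
    - {"x":0,"y":-0.33,"z":-0.56,"wx":-0.015,"wy":0,"wz":0}
    - {"x":0,"y":-0.4,"z":-0.68,"wx":-0.018,"wy":0,"wz":0}
    - {"x":0,"y":-0.47,"z":-0.8,"wx":-0.021,"wy":0,"wz":0}
    - {"x":0,"y":-0.52,"z":-0.88,"wx":-0.024,"wy":0,"wz":0}
    - {"x":0,"y":-0.551,"z":-0.929,"wx":-0.0257,"wy":0,"wz":-0.0006}
    - {"x":0,"y":-0.551,"z":-0.929,"wx":-0.0257,"wy":0,"wz":-0.0006}
    - {"x":0,"y":-0.551,"z":-0.929,"wx":-0.0257,"wy":0,"wz":-0.0006}
    - {"x":0,"y":-0.551,"z":-0.929,"wx":-0.0257,"wy":0,"wz":-0.0006}

```text
clock: 24.3
position: [0.4434, 0.0056, 0.1544]
tool_rot: [-0.061, 1.57, -1.802]
force: [-0.0, 1.1, -1.7]
grip_width: 0.0284
```

Run:
```python
from h import *
go(.4435,.0065,.0285,-.169)
im,d,W=grab("side"); 
for r in bot.trace("side","socket"): print(np.round(r["pixel"]),round(r["confidence"],2))
```

```text
t 24.3 cur [0.443 0.006 0.154] phi -0.17 q7 -0.07 F [-0.   1.1 -1.7] w 0.0284
 xyz [ 3.147e-01 -2.000e-04 -2.500e-03] w [-0.0002  0.0002  0.    ] dist mm 126 deg 0
[458. 328.] 0.8
[320. 148.] 0.7
[432. 270.] 0.58
```

servo_tool:
  targets:
    - {"x":0.1,"y":0,"z":-0.0025,"wx":0,"wy":0,"wz":0}
    - {"x":0.2,"y":0,"z":-0.0025,"wx":0,"wy":0,"wz":0}
    - {"x":0.26,"y":0,"z":-0.0025,"wx":0,"wy":0,"wz":0}
    - {"x":0.29,"y":0,"z":-0.0025,"wx":0,"wy":0,"wz":0}
    - {"x":0.305,"y":0,"z":-0.0025,"wx":0,"wy":0,"wz":0}
    - {"x":0.314,"y":0,"z":-0.0025,"wx":0,"wy":0,"wz":0}
    - {"x":0.318,"y":0,"z":-0.0025,"wx":0,"wy":0,"wz":0}
    - {"x":0.321,"y":0,"z":-0.0025,"wx":0,"wy":0,"wz":0}
    - {"x":0.321,"y":0,"z":-0.0025,"wx":0,"wy":0,"wz":0}

```text
clock: 25.52
position: [0.4439, 0.0068, 0.0263]
tool_rot: [0.779, 1.57, -0.962]
force: [0.2, 0.5, 0.7]
grip_width: 0.0285
```

servo_tool:
  targets:
    - {"x":0.001,"y":0,"z":0,"wx":0,"wy":0,"wz":0}
    - {"x":0.002,"y":0,"z":0,"wx":0,"wy":0,"wz":0}
    - {"x":0.002,"y":0,"z":0,"wx":0,"wy":0,"wz":0}

```text
clock: 25.9
position: [0.4439, 0.0068, 0.0262]
tool_rot: [1.37, 1.57, -0.371]
force: [-4.8, -0.5, 21.6]
grip_width: 0.0283
```

servo_tool:
  targets:
    - {"x":0,"y":0,"z":0,"wx":0,"wy":0,"wz":0}
    - {"x":0,"y":0,"z":0,"wx":0,"wy":0,"wz":0}
    - {"x":0,"y":0,"z":0,"wx":0,"wy":0,"wz":0}
    - {"x":0,"y":0,"z":0,"wx":0,"wy":0,"wz":0}
    - {"x":-0.1,"y":0,"z":0,"wx":0,"wy":0,"wz":0}
    - {"x":-0.25,"y":0,"z":0,"wx":0,"wy":0,"wz":0}
    - {"x":-0.35,"y":0,"z":0,"wx":0,"wy":0,"wz":0}
    - {"x":-0.4,"y":0,"z":0,"wx":0,"wy":0,"wz":0}
    - {"x":-0.4,"y":0,"z":0,"wx":0,"wy":0,"wz":0}
  grip: 1

```text
clock: 27.02
position: [0.4444, 0.0072, 0.1872]
tool_rot: [1.92, 1.567, 0.179]
force: [-0.7, 0.3, -0.3]
grip_width: 0.085
```

```bash
python3 -c "
from h import *
for f in(.66,-.169):go(.554,.429,.18,f)"
```

```text
t 27.02 cur [0.444 0.007 0.187] phi -0.17 q7 -0.09 F [-0.7  0.3 -0.3] w 0.085
 xyz [ 0.0195  0.0921 -1.0857] w [-0.132   0.     -0.0005] dist mm 436 deg 48
t 27.02 cur [0.444 0.007 0.187] phi -0.17 q7 -0.09 F [-0.7  0.3 -0.3] w 0.085
 xyz [ 0.0195  0.0921 -1.0857] w [-0.0001 -0.0002 -0.0005] dist mm 436 deg 0
```

servo_tool:
  targets:
    - {"x":0,"y":0.083,"z":-0.977,"wx":0,"wy":0,"wz":0}
    - {"x":0,"y":0.083,"z":-0.977,"wx":0,"wy":0,"wz":0}
    - {"x":0,"y":0.083,"z":-0.977,"wx":0,"wy":0,"wz":0}
    - {"x":0,"y":0.083,"z":-0.977,"wx":0,"wy":0,"wz":0}
    - {"x":0,"y":0.083,"z":-0.977,"wx":0,"wy":0,"wz":0}
    - {"x":0,"y":0.083,"z":-0.977,"wx":0,"wy":0,"wz":0}
    - {"x":0,"y":0.083,"z":-0.977,"wx":0,"wy":0,"wz":0}
    - {"x":0,"y":0.083,"z":-0.977,"wx":0,"wy":0,"wz":0}
    - {"x":0,"y":0.083,"z":-0.977,"wx":0,"wy":0,"wz":0}
    - {"x":0,"y":0.083,"z":-0.977,"wx":0,"wy":0,"wz":0}

```text
clock: 28.28
position: [0.5432, 0.3855, 0.1877]
tool_rot: [1.878, 1.568, 0.136]
force: [0.1, -0.1, 0.3]
grip_width: 0.0851
```

Run:
```python
from h import *
A=[]
for n in("top","side"):
    im,d,W=grab(n)
    K,R,t=cal(n)
    for o,p0 in(("vial",(.554,.429,0)),("socket",(.444,.007,0)),("pot",(.482,.24,0))):
        for r in bot.trace(n,o):
            q,s=fit([(n,r["mask"])],o,p0,z=.011 if o=='socket' else 0,yaw=False)
            if s>.3: print(n,o,round(r["confidence"],2),np.round(r["pixel"]),np.round(q,4),round(s,3))
    u=K@(R@np.array([.554,.429,.03])+t); u=(u[:2]/u[2]).astype(int); print(n,u)
    x0,y0=max(u[0]-80,0),max(u[1]-60,0); A.append(cv2.resize(im[y0:y0+120,x0:x0+160],(800,600)))
    if n=="side": A.append(cv2.resize(im[137:257,238:398],(800,600)))
save('c9',np.hstack(A),None,.33)
E0=np.load('top0.npz')["im"]; 
go(.554,.429,.1,-.169)
```

```text
top vial 0.52 [173. 158.] [0.55   0.4272 0.    ] 0.901
top pot 0.95 [235. 182.] [0.4824 0.2408 0.    ] 0.958
top [173 155]
side vial 0.47 [279.  92.] [0.5544 0.4274 0.    ] 0.865
side socket 0.46 [319. 185.] [0.4444 0.0078 0.    ] 0.827
side pot 0.79 [291. 128.] [0.4834 0.2339 0.    ] 0.619
side [277  90]
t 28.68 cur [0.543 0.387 0.188] phi -0.17 q7 -0.65 F [ 0.1 -0.6  0.3] w 0.0859
 xyz [ 0.2197  0.0084 -0.1085] w [-0.0001 -0.0002 -0.0005] dist mm 98 deg 0
```

View pics/c9.png

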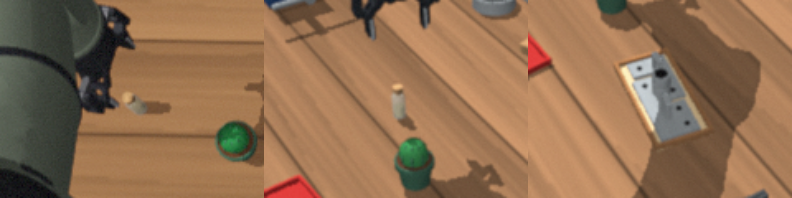

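The socket stands in the tray between the lugs (right panel). The vial is at about (0.5525, 0.4273). Approach it and grip gently.

servo_tool:
  targets:
    - {"x":0.05,"y":0.0057,"z":-0.105,"wx":0,"wy":0,"wz":0}
    - {"x":0.15,"y":0.0057,"z":-0.105,"wx":0,"wy":0,"wz":0}
    - {"x":0.22,"y":0.0057,"z":-0.105,"wx":0,"wy":0,"wz":0}
    - {"x":0.22,"y":0.0057,"z":-0.105,"wx":0,"wy":0,"wz":0}
    - {"x":0.3,"y":0.0057,"z":-0.105,"wx":0,"wy":0,"wz":0}
    - {"x":0.38,"y":0.0057,"z":-0.105,"wx":0,"wy":0,"wz":0}
    - {"x":0.42,"y":0.0057,"z":-0.105,"wx":0,"wy":0,"wz":0}
    - {"x":0.43,"y":0.0057,"z":-0.105,"wx":0,"wy":0,"wz":0}
    - {"x":0.43,"y":0.0057,"z":-0.105,"wx":0,"wy":0,"wz":0}

```text
clock: 29.8
position: [0.5535, 0.4281, 0.017]
tool_rot: [2.059, 1.566, 0.318]
force: [-0.5, 0.3, 0.3]
grip_width: 0.0855
```

servo_tool:
  targets:
    - {"x":0,"y":0,"z":0,"wx":0,"wy":0,"wz":0}
    - {"x":0,"y":0,"z":0,"wx":0,"wy":0,"wz":0}
    - {"x":0,"y":0,"z":0,"wx":0,"wy":0,"wz":0}
    - {"x":0,"y":0,"z":0,"wx":0,"wy":0,"wz":0}
    - {"x":0,"y":0,"z":0,"wx":0,"wy":0,"wz":0}
    - {"x":0,"y":0,"z":0,"wx":0,"wy":0,"wz":0}
    - {"x":0,"y":0,"z":0,"wx":0,"wy":0,"wz":0}
    - {"x":0,"y":0,"z":0,"wx":0,"wy":0,"wz":0}
  grip: -1
  squeeze: 30

```text
clock: 30.8
position: [0.5536, 0.4283, 0.0174]
tool_rot: [2.112, 1.566, 0.371]
force: [-1.9, -0.6, 5.9]
grip_width: 0.0251
```

servo_tool:
  targets:
    - {"x":-0.04,"y":0,"z":0,"wx":0,"wy":0,"wz":0}
    - {"x":-0.12,"y":0,"z":0,"wx":0,"wy":0,"wz":0}
    - {"x":-0.22,"y":0,"z":0,"wx":0,"wy":0,"wz":0}
    - {"x":-0.32,"y":0,"z":0,"wx":0,"wy":0,"wz":0}
    - {"x":-0.4,"y":0,"z":0,"wx":0,"wy":0,"wz":0}
    - {"x":-0.4,"y":0,"z":0,"wx":0,"wy":0,"wz":0}
    - {"x":-0.4,"y":0,"z":0,"wx":0,"wy":0,"wz":0}

```text
clock: 31.68
position: [0.5526, 0.4279, 0.1772]
tool_rot: [2.106, 1.566, 0.366]
force: [0.8, -0.4, -1.2]
grip_width: 0.0252
```

```bash
python3 -c "
from h import *
go(.4665,.150,.18,-.169)"
```

```text
t 31.68 cur [0.553 0.428 0.177] phi -0.17 q7 -0.69 F [ 0.8 -0.4 -1.2] w 0.0252
 xyz [-0.0089 -0.0947  0.721 ] w [-0.0001 -0.0004 -0.0006] dist mm 291 deg 0
```

servo_tool:
  targets:
    - {"x":-0.009,"y":-0.007,"z":0.05,"wx":0,"wy":0,"wz":0}
    - {"x":-0.009,"y":-0.018,"z":0.14,"wx":0,"wy":0,"wz":0}
    - {"x":-0.009,"y":-0.031,"z":0.24,"wx":0,"wy":0,"wz":0}
    - {"x":-0.009,"y":-0.045,"z":0.34,"wx":0,"wy":0,"wz":0}
    - {"x":-0.009,"y":-0.058,"z":0.44,"wx":0,"wy":0,"wz":0}
    - {"x":-0.009,"y":-0.071,"z":0.54,"wx":0,"wy":0,"wz":0}
    - {"x":-0.009,"y":-0.083,"z":0.63,"wx":0,"wy":0,"wz":0}
    - {"x":-0.009,"y":-0.091,"z":0.69,"wx":0,"wy":0,"wz":0}
    - {"x":-0.009,"y":-0.0947,"z":0.721,"wx":0,"wy":0,"wz":0}
    - {"x":-0.009,"y":-0.0947,"z":0.721,"wx":0,"wy":0,"wz":0}
    - {"x":-0.009,"y":-0.0947,"z":0.721,"wx":0,"wy":0,"wz":0}

```text
clock: 33.05
position: [0.4668, 0.151, 0.1799]
tool_rot: [2.142, 1.566, 0.403]
force: [-0.1, -0.9, 0.5]
grip_width: 0.0254
```

```bash
python3 -c "
from h import *
go(.4665,.150,.0195,-.169)"
```

```text
t 33.05 cur [0.467 0.151 0.18 ] phi -0.169 q7 -0.37 F [-0.1 -0.9  0.5] w 0.0254
 xyz [ 0.401  -0.0019  0.0037] w [ 0.0001 -0.0004 -0.0006] dist mm 160 deg 0
```

servo_tool:
  targets:
    - {"x":0.06,"y":0,"z":0.003,"wx":0,"wy":0,"wz":0}
    - {"x":0.16,"y":0,"z":0.003,"wx":0,"wy":0,"wz":0}
    - {"x":0.26,"y":0,"z":0.003,"wx":0,"wy":0,"wz":0}
    - {"x":0.33,"y":0,"z":0.003,"wx":0,"wy":0,"wz":0}
    - {"x":0.37,"y":0,"z":0.003,"wx":0,"wy":0,"wz":0}
    - {"x":0.39,"y":0,"z":0.003,"wx":0,"wy":0,"wz":0}
    - {"x":0.4,"y":0,"z":0.003,"wx":0,"wy":0,"wz":0}
    - {"x":0.405,"y":0,"z":0.003,"wx":0,"wy":0,"wz":0}
    - {"x":0.408,"y":0,"z":0.003,"wx":0,"wy":0,"wz":0}
    - {"x":0.408,"y":0,"z":0.003,"wx":0,"wy":0,"wz":0}

```text
clock: 34.3
position: [0.4676, 0.1504, 0.0173]
tool_rot: [2.176, 1.565, 0.437]
force: [-0.3, 0.1, 4.1]
grip_width: 0.025
```

```bash
python3 -c "
from h import *
go(.4665,.150,.017,-.169)"
```

```text
t 34.3 cur [0.468 0.15  0.017] phi -0.169 q7 -0.22 F [-0.3  0.1  4.1] w 0.025
 xyz [ 0.0006 -0.0026  0.0014] w [ 0.0001 -0.0005 -0.0007] dist mm 1 deg 0
```

Contact with about 4 N, so the vial is standing. Release, rise and move clear toward the base side.

servo_tool:
  targets:
    - {"x":0,"y":0,"z":0,"wx":0,"wy":0,"wz":0}
    - {"x":0,"y":0,"z":0,"wx":0,"wy":0,"wz":0}
    - {"x":0,"y":0,"z":0,"wx":0,"wy":0,"wz":0}
    - {"x":0,"y":0,"z":0,"wx":0,"wy":0,"wz":0}
    - {"x":0,"y":0,"z":0,"wx":0,"wy":0,"wz":0}
    - {"x":-0.1,"y":0,"z":0,"wx":0,"wy":0,"wz":0}
    - {"x":-0.25,"y":0,"z":0,"wx":0,"wy":0,"wz":0}
    - {"x":-0.4,"y":0,"z":0,"wx":0,"wy":0,"wz":0}
    - {"x":-0.45,"y":0,"z":0,"wx":0,"wy":0,"wz":0}
    - {"x":-0.45,"y":0,"z":0,"wx":0,"wy":0,"wz":0}
  grip: 1

```text
clock: 35.55
position: [0.4672, 0.1504, 0.1986]
tool_rot: [2.24, 1.562, 0.501]
force: [0.1, 0.8, -0.6]
grip_width: 0.0854
```

servo_tool:
  targets:
    - {"x":-0.05,"y":0.1,"z":-0.9,"wx":0,"wy":0,"wz":0}
    - {"x":-0.05,"y":0.1,"z":-0.9,"wx":0,"wy":0,"wz":0}
    - {"x":-0.05,"y":0.1,"z":-0.9,"wx":0,"wy":0,"wz":0}
    - {"x":-0.05,"y":0.1,"z":-0.9,"wx":0,"wy":0,"wz":0}
    - {"x":-0.05,"y":0.1,"z":-0.9,"wx":0,"wy":0,"wz":0}
    - {"x":-0.05,"y":0.1,"z":-0.9,"wx":0,"wy":0,"wz":0}
    - {"x":-0.05,"y":0.1,"z":-0.9,"wx":0,"wy":0,"wz":0}
    - {"x":-0.05,"y":0.1,"z":-0.9,"wx":0,"wy":0,"wz":0}
    - {"x":-0.05,"y":0.1,"z":-0.9,"wx":0,"wy":0,"wz":0}
    - {"x":-0.05,"y":0.1,"z":-0.9,"wx":0,"wy":0,"wz":0}

```text
clock: 36.8
position: [0.567, 0.4979, 0.221]
tool_rot: [2.263, 1.562, 0.523]
force: [-1.0, -0.3, -0.6]
grip_width: 0.0852
```

Run:
```python
from h import *
A=[]
T=np.array([.441,.0012]); a=-.169; Q=np.array([[np.cos(a),np.sin(a)],[-np.sin(a),np.cos(a)]])
for n in("top","side"):
    im,d,W=grab(n)
    for o,p0,z in(("vial",(.467,.15,0),0),("socket",(.444,.007,0),.011),("pot",(.482,.24,0),0),("small_plate",(.46,.048,4.54),.005),("big_plate",(.427,-.035,4.54),.005)):
        for r in bot.trace(n,o):
            q,s=fit([(n,r["mask"])],o,p0,z=z,yaw='plate' in o)
            if s>.3: print(n,o,round(r["confidence"],2),np.round(q,4),round(s,3),'tray frame',np.round(Q@(q[:2]-T),4))
    for r in bot.trace(n,"pliers")[:1]: print('pliers',n,np.round(r["pixel"]))
    c=(300,180) if n=="top" else (310,175)
    A.append(cv2.resize(im[c[1]-75:c[1]+75,c[0]-100:c[0]+100],(800,600),interpolation=cv2.INTER_CUBIC))
save('c10',np.hstack(A),None,.5)
go(.5,.4,.2,-.169)
```

```text
top vial 0.4 [0.4667 0.1491 0.    ] 0.895 tray frame [0.0005 0.1501]
top socket 0.57 [0.4432 0.0098 0.    ] 0.878 tray frame [0.0007 0.0088]
top pot 0.87 [0.4822 0.2401 0.    ] 0.963 tray frame [0.0005 0.2425]
top small_plate 0.92 [0.4615 0.0489 4.5667] 0.821 tray frame [0.0122 0.0505]
top big_plate 0.59 [ 0.4263 -0.0352  4.5529] 0.914 tray frame [-0.0083 -0.0384]
pliers top [404. 218.]
side vial 0.71 [0.4684 0.1473 0.    ] 0.855 tray frame [0.0024 0.1486]
side socket 0.72 [0.4465 0.0086 0.    ] 0.885 tray frame [0.0042 0.0082]
side pot 0.95 [0.483  0.2331 0.    ] 0.642 tray frame [0.0024 0.2357]
side small_plate 0.52 [0.4633 0.0476 4.5812] 0.675 tray frame [0.0141 0.0494]
side big_plate 0.93 [ 0.4277 -0.0363  4.5828] 0.913 tray frame [-0.0068 -0.0392]
pliers side [352. 270.]
t 37.5 cur [0.567 0.499 0.221] phi -0.168 q7 -0.76 F [ 0.2 -0.4  1.2] w 0.0852
 xyz [ 0.0494 -0.1237  0.2711] w [ 0.0001 -0.0008 -0.001 ] dist mm 121 deg 0
```

View pics/c10.png

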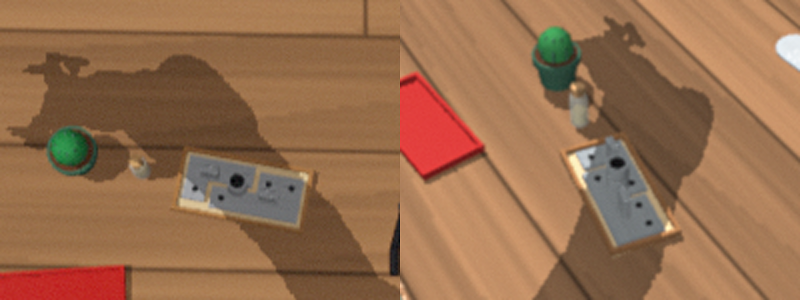

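Everything is in place: vial upright at (140,165) between the pot and the tray, socket between the lugs, plates meshed. I'll check quickly that the pliers haven't moved, then hand in.

Run:
```python
from h import *
a=np.load('side0.npz')["im"][240:300,315:390]; im,d,W=grab("side"); g=lambda x:(x.max(-1)<75).astype(np.float32)
b=im[240:300,315:390]
print(cv2.phaseCorrelate(g(a),g(b)), g(a).sum(),g(b).sum())
bot.job_done(); print(bot.observe()["clock"])
```

```text
((0.3473257499417741, 0.030305754500496107), 1.0504334301418727) 507.0 485.0
the job is handed in; nothing more can be done
the job is handed in; nothing more can be done
```

The kit is made up and the job is handed in, at about 38 s of the 144 s allowed; the hand-in gives no verdict.

What I did:
- **Plates:** both lie meshed and flat on the tray floor, with their x axes along the tray's −y. In the tray frame the small plate is at about (13, 50) mm and the big one at (−8, −39) mm.
- **Socket:** the small chrome one stands between the lugs at about (2, 8) mm, roughly 43–49 mm from each lug.
- **Vial:** it stands upright on the bench, 150 mm from the tray centre and on its centre line. It is 86–92 mm from the pot.
- **Robot:** the gripper is open and clear of everything.

Last checks:
- **Pot and pliers:** neither moved measurably; the pliers shifted by only about 0.3 px in the side picture. The network's pliers pixel did wander by 3–4 px between looks.
- **Where the cameras disagreed:** they differed by 1–3 mm on most things and up to 7 mm on the pot. The final plate yaw fits read 0.01–0.04 rad off nominal. I put both down to shadows and partly hidden masks, because the pictures show the plates seated inside the rim.
- **One call refused:** the first move was rejected because it left out zero-valued fields. Nothing moved.

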